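# Find the heavy side of a flywheel on its balancing stand

## Task

Slide the red transport lock of the balancing stand away from the flywheel, fully to its end stop, then take the black crank grip and wind the flywheel round by at least one whole turn, feeling where it pulls, to find which side of the rim is heavy (nothing shows it from outside). Then bring that heavy side straight down, within about 15 degrees, and finish still gripping the crank grip, with the wheel at rest and your hand on it. Leave the things lying round the stand where they are.

Things in the scene. Friction and masses are not known exactly. Their poses are not given: they have to be found in the camera images.
- stand: Green balancing stand, fixed to the bench. Origin: on the bench, right under the flywheel's centre. Its -x axis points to the crank and the robot's side, y to the left, z up. Base plate 12 mm thick, x -75..75, y -75..75 mm, with a 70 mm wide foot to y 205 mm. Bearing pedestal behind the wheel (x 28..75 mm), lock rail at its left (y 90..200 mm, 30 mm wide, top 144 mm up).
- wheel_centre (a point): Centre of the steel flywheel on its horizontal axle (along the stand's x), 140 mm above the bench. Wheel 128 mm in diameter (154 mm over four small lugs on the rim), 30 mm thick. A weight of about 0.6 kg is hidden inside, 42 mm off the axle, at an angle to the crank that differs each time; wheel and crank are otherwise balanced.
- flywheel (a joint): Wheel angle a (rad), positive clockwise seen from the robot: crank grip at stand y = -50*sin(a) mm, height 140+50*cos(a) mm; starts within 0.15 of 0, free for 3 turns each way. Dry bearing friction 0.30 N m, weight's pull 0.25 +-13%: it stays where left. Cranking takes 1 N (heavy side falling) to 11 N (rising), 6 N with it at top or bottom; at a standstill friction hides part of this.
- crank_mid (a point): Middle of the black crank grip, where to grasp it: a round sleeve 21 mm in diameter, parallel to the axle, spinning freely on its pin, 50 mm off the axle, pointing to the robot. This point is at stand x = -94 mm, the sleeve spans x -46..-124 mm. A hand pointing down can follow the whole circle.
- lock_mid (a point): Middle of the red lock grip's upright part, where to grasp it: 16 mm along the stand's x, 26 mm along its y, its faces from 154 to 194 mm above the bench (this point is 176 mm up). A slide foot 34 x 36 mm lies below 155 mm.
- lock (a joint): Travel of the transport lock (m): 0 = its bolt stands between two lugs of the rim and the wheel cannot turn more than 0.2 rad, 0.035 = end stop, wheel free. It slides along the stand's +y axis (to the left, away from the wheel); dry friction about 2.5 N, stays where left. Starts between 0 and 0.004.
- oil_bottle: Yellow oil bottle with a black cap, 44 mm in diameter, 120 mm tall; origin under its centre. Bystander.
- tape_measure: Yellow pocket tape measure 38 x 82 x 59 mm, origin under its centre. Bystander.
- screw_tin: Open tin, 64 mm in diameter, 50 mm tall; origin under its centre. Bystander.
- pliers: Pliers with red handles, 76 x 185 x 14 mm, lying flat; origin under its centre. Bystander.

How it is judged:
By the outcome, as a careful person would: the job done as asked, in the order asked, and still so for the second after the job is handed in, while the arm keeps its last pose, push and grip.
It also fails if it takes over 70 s, if anything falls off the work surface, if the arm or the gripper's body presses on something with over 40 N, if the wrist force passes 120 N, or if a joint passes its speed limit or range.

## Robot

A 6-joint arm with a two-finger parallel gripper is mounted at the origin on a cart in front of the work surface, level with it; the furniture and walls round the work are solid. World frame = base frame: x ahead of the robot, y to its left, z up, the work surface at z = 0. Lengths are in m, angles in rad, forces in N, time in s.
With the tool pointing down it reaches from about 0.35 to 0.775 m from the base axis. Payload 5.5 kg.
Tool frame: the origin (TCP) lies midway between the tips of the shut fingers; the grasp point (between the pads) lies grip_point_offset behind it (grip_point_offset is the distance from the TCP to the grasp point, in m); z points along the fingers, y is the direction in which the jaws open and shut (so a half turn about z gives the same grasp; the last joint's range is limited). The gripper opens to 85 mm and grips with 20 to 120 N. Pads are 22 mm wide; open, the fingers measure 114 mm over their backs; the gripper's body (76 mm by 85 mm) begins 54 mm behind the grasp point. The pads swing forward as they close: fully open they stand 13 mm farther back than shut.
Start: joints at [-1.301, 0.313, 0.046, 1.304, 0, 1.431], TCP at [0.229, -0.527, 0.231] pointing down, gripper open.
Joint ranges: [-2.76, 2.76], [-0.86, 1.69], [-1.03, 1.26], [-2.2, 2.34], [-1.47, 1.5], [-3.14, 3.14]. Speed limits (rad/s): [2.57, 2.57, 3.14, 3.14, 3.14, 3.14].

## Interface

Orientations are given as a unit quaternion [w, x, y, z].
In Python, from workcell import * gives the robot as it stands.
- The arm moves only by the tool send_rows, never from a script. Its argument "series" is one flat list of numbers, 7 for each row, row after row: the shift along the tool's x, y, z in cm, then the turn, a rotation vector about the tool's x, y, z in degrees, then the opening, from 0 (shut) to 1 (fully open). A call has 1 to 10 rows; each row is the pose to reach, as a shift and turn from the pose commanded when the call began, along the tool's axes at that moment; what a row does not reach only later rows make up. A row lasts 1/12 s, in which the tool goes at most 41.7 mm and 7.16 degrees, less where a joint would pass 70% of its speed; a pose out of reach is approached as far as the arm can. A call with a gripper value outside its range is refused whole. The fingers move at their own pace and stop on an object; "newtons" is the grip in N (left out, the last holds). Time passes only in rows, so rows that repeat a pose let the fingers close. It gives the time, the measured TCP pose, the force and the opening at its end, in the units of the state.
- get_state(): the state, without advancing time (a new reading comes with each control period).
- read_camera(name): name is "side" or "top" or "wrist"; returns the picture (384x512x3 uint8, blue, green, red); there is no depth.
- camera_info(name): a dict with "K" (3x3 intrinsics, pixels), "xyz" and "attitude" of the camera in the world. Camera axes: x right, y down, z forward; pixel columns grow to the right and rows downward; lengths in m; the calibration is good to about 2 mm. A picture is of the moment at which its call begins: read the wrist's pose just before it. camera_info takes no time and is no camera call; for the wrist camera it gives the pose at the moment of the call.
- hand_in(): hands the job in, once; it reports no verdict.
Trained networks look in the newest picture that a camera, given by its name, has taken for a name from the list of things; names that differ only in an ending like _2 or _b are one class to them, and where a whole thing is asked for, a point or a joint stands for the part that bears it (a point fixed in the world has none). Each returns a list of dicts, best first, with "p" (0 to 1); they miss things now and then, are a little off and sometimes report something else, mostly with a low value. They report only what shows in the picture. A call takes as long as a camera call.
- silhouettes(camera, label): "pixels" (384x512 bool, what is visible of it) and "box" ([left, top, width, height] in pixels, round what is visible of it).
The state is a dict: "clock": time; "joint_pos": joint angles; "qvel": joint speeds; "tau": joint torques, N m; "tcp_pos": TCP position; "orientation": TCP orientation; "wrist_force": force on the tool from outside, world axes, zero at the start; "ft_torque": the same for the moment, N m; "finger_gap": finger opening in m.
Only numpy, scipy, OpenCV 4.12 (cv2) and the standard library are available. Lean on these libraries where they do the work, as an engineer would, in place of code of your own. Each camera call takes 0.05 s, during which the arm holds its last target. There are 200 camera calls.

## Working session

There is one attempt and no reset: what is moved stays moved. The work goes in short steps, Python scripts to look and compute and a tool call to move; the robot and the scene stay as the last step left them, time stands still between calls to the robot, and variables do not carry over. Pictures are saved under pics/ and viewed, about 8 in all and at most 12, crops included, and the job is handed in when it is done.

Besides the shell and the picture viewer there is one more tool, called after "Emit:" by a JSON object that holds its "api" and its "payload", one argument or row to a line. send_rows: Moves the arm, as the interface text tells. Its arguments: {"type":"object","properties":{"series":{"type":"array"},"newtons":{"type":"number"}},"required":["series"]}

```bash
mkdir -p pics; ls
python3 - <<'E'
from workcell import *
import cv2,numpy as np
s=get_state(); print({k:np.round(v,3) for k,v in s.items()})
try: print(grip_point_offset)
except Exception as e: print(e)
ims=[]
for c in ["side","top"]:
    im=read_camera(c); cv2.imwrite(f"pics/{c}0.png",im); ims.append(im)
    i=camera_info(c); print(c,i)
    for l in ["stand","crank_mid","lock_mid","flywheel","oil_bottle","tape_measure","screw_tin","pliers"]:
        for d in silhouettes(c,l)[:2]:
            ys,xs=np.nonzero(d["pixels"]); print(l,round(d["p"],2),d["box"],xs.mean().round(1),ys.mean().round(1))
cv2.imwrite("pics/a.png",cv2.resize(np.vstack(ims),(512,768))[:, :] if 0 else cv2.resize(np.hstack(ims),(800,300)))
E
```

```text
pics
{'clock': np.float64(0.0), 'joint_pos': array([-1.301,  0.314,  0.045,  1.304,  0.   ,  1.431]), 'qvel': array([ 0.001, -0.001,  0.   , -0.001, -0.   ,  0.   ]), 'tau': array([ 0.0000e+00, -4.8063e+01,  2.9853e+01,  1.9000e-02, -0.0000e+00,
       -0.0000e+00]), 'tcp_pos': array([ 0.229, -0.527,  0.23 ]), 'orientation': array([-0.001,  0.979,  0.203, -0.   ]), 'wrist_force': array([ 0.462, -0.028,  0.115]), 'ft_torque': array([ 0.014, -0.051, -0.034]), 'finger_gap': np.float64(0.085)}
0.0187
side {'K': array([[440.32926671,   0.        , 261.7531441 ],
       [  0.        , 440.32926671, 193.17028141],
       [  0.        ,   0.        ,   1.        ]]), 'xyz': array([-0.54510258, -0.15825362,  0.66953569]), 'attitude': array([-0.41686144,  0.66577286, -0.5315984 ,  0.316822  ])}
stand 0.8 [201.0, 155.9, 93.7, 68.7] 216.4 192.1
lock_mid 0.59 [214.7, 154.7, 12.4, 19.8] 219.8 163.9
flywheel 0.51 [339.0, 248.3, 28.5, 28.7] 352.2 262.7
oil_bottle 0.74 [155.8, 203.5, 22.3, 44.0] 167.3 227.4
tape_measure 0.75 [332.5, 228.1, 35.7, 20.8] 348.3 239.2
screw_tin 0.79 [337.2, 249.6, 30.5, 30.1] 352.2 262.9
top {'K': array([[439.44791233,   0.        , 256.5970755 ],
       [  0.        , 439.44791233, 183.83006737],
       [  0.        ,   0.        ,   1.        ]]), 'xyz': array([0.36556535, 0.09586121, 1.44744498]), 'attitude': array([ 0.02311286, -0.70479037,  0.70823699, -0.033715  ])}
stand 0.69 [177.1, 128.6, 97.5, 68.6] 231.1 157.7
crank_mid 0.44 [231.9, 170.5, 12.4, 23.0] 236.7 181.0
lock_mid 0.71 [194.2, 139.3, 21.0, 12.3] 203.2 147.9
flywheel 0.96 [218.4, 146.5, 49.2, 46.6] 241.5 160.8
oil_bottle 0.45 [163.8, 206.0, 16.5, 15.8] 170.5 211.6
tape_measure 0.83 [311.2, 183.2, 25.9, 13.4] 321.6 188.8
screw_tin 0.71 [318.1, 210.1, 16.3, 16.5] 326.3 218.3
pliers 0.61 [217.0, 198.3, 49.1, 22.7] 242.7 214.5
```

```bash
cat > h.py <<'E'
from workcell import *
import cv2,numpy as np
from scipy.spatial.transform import Rotation as R
def rot(q): return R.from_quat(np.roll(q,-1)).as_matrix()
def ray(i,u,v):
    d=rot(i["attitude"])@np.linalg.inv(i["K"])@[u,v,1.]; return i["xyz"],d/np.linalg.norm(d)
def atz(i,u,v,z):
    o,d=ray(i,u,v); return o+d*(z-o[2])/d[2]
def tri(rs):
    A=sum(np.eye(3)-np.outer(d,d) for o,d in rs); b=sum((np.eye(3)-np.outer(d,d))@o for o,d in rs)
    return np.linalg.solve(A,b)
def proj(i,p):
    q=i["K"]@rot(i["attitude"]).T@(np.asarray(p)-i["xyz"]); return q[:2]/q[2]
E
python3 - <<'E'
from h import *
t=camera_info("top"); s=camera_info("side")
print("lock",tri([ray(t,203.2,147.9),ray(s,219.8,163.9)]))
print("crank top at z.19",atz(t,236.7,181,.19), "wheel",atz(t,241.5,160.8,.2),"lock",atz(t,203.2,147.9,.18))
a=cv2.imread("pics/side0.png");b=cv2.imread("pics/top0.png")
a=cv2.resize(a[100:300,130:390],None,fx=2.3,fy=2.3,interpolation=2);b=cv2.resize(b[110:250,130:390],None,fx=2.3,fy=2.3,interpolation=2)
c=np.vstack([a,b]);c=cv2.resize(c,None,fx=.76,fy=.76);print(c.shape);cv2.imwrite("pics/b.png",c)
E
```

```text
lock [0.5723819  0.23944264 0.17012505]
crank top at z.19 [0.47522452 0.13379022 0.19      ] wheel [0.53226022 0.11966765 0.2       ] lock [0.57311356 0.23126902 0.18      ]
(594, 454, 3)
```

View pics/b.png

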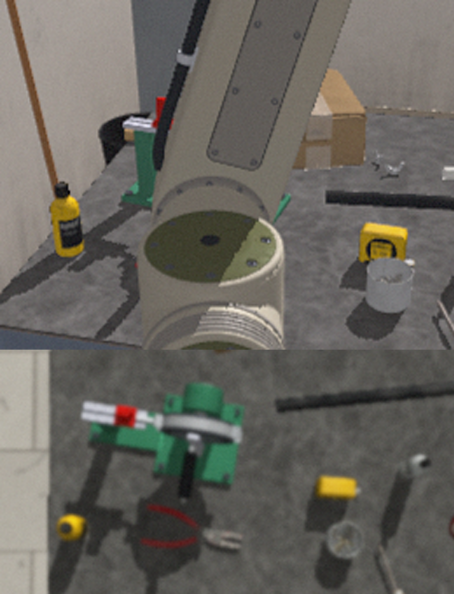

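The top view shows the stand near (0.54, 0.12), turned about -14° with the lock on its left. In the crop, the crank is at about (187,475) and the lock at (125,415). The pliers lie in front of the stand, and the arm blocks the side view. I'll move to look with the wrist camera.

Emit:
{"api": "send_rows", "payload": {
  "series": [2.47, -2.56, -0.95, 0, 0, -7.1, 1, 4.94, -5.12, -1.9, 0, 0, -14.2, 1, 7.41, -7.68, -2.85, 0, 0, -21.3, 1, 9.88, -10.24, -3.8, 0, 0, -28.4, 1, 12.35, -12.8, -4.75, 0, 0, -35.5, 1, 14.82, -15.36, -5.7, 0, 0, -42.6, 1, 17.29, -17.92, -6.65, 0, 0, -49.7, 1, 19.76, -20.48, -7.6, 0, 0, -56.8, 1, 22.23, -23.04, -8.55, 0, 0, -63.9, 1, 24.7, -25.6, -9.5, 0, 0, -71, 1]
}}

```text
clock: 1.73
tcp_pos: [0.3538, -0.1926, 0.327]
orientation: [0.0, 0.677, 0.736, 0.0]
wrist_force: [1.1, 0.4, 0.8]
finger_gap: 0.0857
```

Emit:
{"api": "send_rows", "payload": {
  "series": [3.26, 0.93, -0.93, 0, 0, -7.1, 1, 6.52, 1.86, -1.86, 0, 0, -14.2, 1, 9.78, 2.8, -2.8, 0, 0, -21.3, 1, 13.04, 3.72, -3.72, 0, 0, -28.4, 1, 16.3, 4.65, -4.65, 0, 0, -35.5, 1, 19.56, 5.6, -5.6, 0, 0, -42.6, 1, 22.8, 6.5, -6.5, 0, 0, -49.7, 1, 26.1, 7.4, -7.4, 0, 0, -56.8, 1, 29.3, 8.4, -8.4, 0, 0, -63.9, 1, 32.6, 9.3, -9.3, 0, 0, -71, 1]
}}

```text
clock: 2.57
tcp_pos: [0.4209, 0.1398, 0.4201]
orientation: [0.001, 0.123, 0.992, 0.0]
wrist_force: [1.8, -0.9, 0.1]
finger_gap: 0.0854
```

```bash
cat > look.py <<'E'
from h import *
import sys,json,os
def look(c,labels,tag):
    i=camera_info(c); im=read_camera(c); cv2.imwrite(f"pics/{tag}.png",im)
    out={}
    for l in labels:
        d=silhouettes(c,l)[:1]
        if d:
            ys,xs=np.nonzero(d[0]["pixels"])
            if len(xs)==0: continue
            rr=cv2.minAreaRect(np.c_[xs,ys].astype(np.float32))
            out[l]=[float(xs.mean()),float(ys.mean())]; print(c,l,round(d[0]["p"],2),np.round(d[0]["box"]),np.round(out[l],1),np.round(rr[0],1),np.round(rr[1],1),round(rr[2],1))
    json.dump({"K":i["K"].tolist(),"xyz":i["xyz"].tolist(),"attitude":i["attitude"].tolist(),"px":out},open(f"{tag}.json","w"))
    return i,im,out
def load(tag):
    d=json.load(open(f"{tag}.json")); return {k:np.array(d[k]) for k in("K","xyz","attitude")},d["px"]
E
python3 - <<'E'
from look import *
s=get_state();print(s["tcp_pos"],s["orientation"],s["joint_pos"])
L=["stand","crank_mid","lock_mid","flywheel","pliers"]
i,im,o=look("wrist",L,"w1"); print(i["xyz"],rot(i["attitude"]).round(2))
j,im2,o2=look("side",L,"s1")
cv2.imwrite("pics/c.png",np.hstack([im,cv2.resize(im2[140:280,180:280],(274,384))]))
E
```

```text
[0.42088097 0.13983024 0.42010262] [5.98314439e-04 1.23233045e-01 9.92377578e-01 2.56396321e-05] [ 1.39563702e-01  7.23958401e-02  2.08027681e-01  1.70525938e+00
 -2.61711352e-04  3.86657806e-01]
wrist stand 0.63 [216. 169. 168. 125.] [285.6 226.9] [292.  218.3] [122.5 170.9] 66.0
wrist crank_mid 0.68 [251. 178.  21.  51.] [261.6 202.3] [261.7 203.4] [55.6 15.4] 85.2
wrist lock_mid 0.83 [311. 229.  46.  26.] [334.9 239. ] [332.7 235.9] [39.  27.3] 20.8
wrist flywheel 0.78 [214. 169.  98. 100.] [263.2 238.2] [253.8 234.3] [97.3 88.9] 53.8
wrist pliers 0.88 [200. 103.  98.  46.] [246.1 127. ] [246.4 127.4] [40.6 95.5] 86.6
[0.35714773 0.15530621 0.5620079 ] [[ 0.24  0.93  0.26]
 [ 0.97 -0.24 -0.07]
 [-0.    0.27 -0.96]]
side stand 0.84 [199. 155.  98.  76.] [250.2 192.1] [247.5 191.8] [96.1 70.4] 1.5
side crank_mid 0.58 [242. 165.  16.  21.] [249.  175.1] [249.3 174.8] [ 8.5 20.5] 45.0
side lock_mid 0.77 [215. 154.  27.  22.] [225. 166.] [228.7 164.9] [23.3 18.1] 8.7
side flywheel 0.76 [240. 160.  46.  43.] [263.6 179.6] [264.2 179.2] [51.3 43.8] 41.4
```

View pics/c.png

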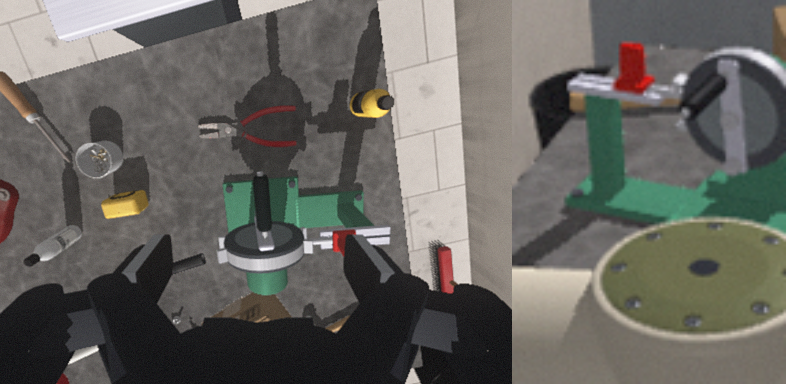

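The wrist view shows the crank at (262,203) pointing at the robot, the red lock at (340,240) and the wheel at (263,238). The side crop shows the lock upright with its slide foot to the right. Next I'll triangulate.

```bash
python3 - <<'E'
from look import *
L=["crank_mid","lock_mid","flywheel"]
look("top",L,"t1")
w,pw=load("w1");t,pt=load("t1");s,ps=load("s1")
for n in ("crank_mid","lock_mid"):
    rs=[ray(w,*pw[n])]+([ray(t,*pt[n])] if n in pt else [])
    print(n,"w+t",tri(rs).round(4))
    rs=rs+[ray(s,*ps[n])]; p=tri(rs); print("all",p.round(4),[ (proj(c,p)-q[n]).round(1) for c,q in((w,pw),(t,pt),(s,ps)) if n in q])
# red masks + crank axis
for c,tag in((w,"w1"),(t,"t1"),(s,"s1")):
    im=cv2.imread(f"pics/{tag}.png"); h=cv2.cvtColor(im,cv2.COLOR_BGR2HSV)
    u,v=[int(x) for x in json.load(open(f"{tag}.json"))["px"]["lock_mid"]]
    m=(((h[...,0]<8)|(h[...,0]>172))&(h[...,1]>150)&(h[...,2]>60)); k=np.zeros_like(m);k[v-18:v+18,u-25:u+25]=1;m&=k
    ys,xs=np.nonzero(m); print(tag,"red",len(xs),xs.min(),xs.max(),ys.min(),ys.max(),xs.mean(),ys.mean())
for c in ("wrist","top"):
    i=camera_info(c); d=silhouettes(c,"crank_mid")[0]["pixels"] if c=="top" else None
    if d is None: read_camera(c); d=silhouettes(c,"crank_mid")[0]["pixels"]
    ys,xs=np.nonzero(d); P=np.array([atz(i,x,y,.195)[:2] for x,y in zip(xs,ys)])
    m=P.mean(0); e=np.linalg.svd(P-m,full_matrices=False)[2][0]; e*=np.sign(e[0]); q=(P-m)@e
    print(c,"crank axis deg",np.degrees(np.arctan2(e[1],e[0])),m,q.min(),q.max(),"width",np.ptp((P-m)@[-e[1],e[0]]))
E
python3 - <<'E'
import cv2,numpy as np
a=cv2.imread("pics/w1.png")[150:300,200:400]
cv2.imwrite("pics/d.png",cv2.resize(a,(800,600),interpolation=cv2.INTER_CUBIC))
E
```

```text
top lock_mid 0.38 [196. 141.  12.   6.] [200.8 144.5] [201.5 144.5] [ 5. 11.] 90.0
top flywheel 0.49 [254. 152.  13.  10.] [259.9 156.5] [260. 156.] [14. 14.] 90.0
crank_mid w+t [0.2007 0.1882 1.0543]
all [0.4757 0.1316 0.1874] [array([ 0.8, -0.6]), array([ 0.5, -0.1])]
lock_mid w+t [0.5967 0.2391 0.1063]
all [0.5807 0.2333 0.1564] [array([7.6, 4.1]), array([2.6, 2.1]), array([0.6, 1.2])]
w1 red 281 333 354 230 255 340.01423487544486 239.8612099644128
t1 red 52 197 207 142 147 201.25 144.40384615384616
s1 red 168 218 231 156 173 223.61904761904762 164.9345238095238
wrist crank axis deg -10.571438192716794 [0.47248456 0.1310657 ] -0.03723926094422013 0.04296556609456632 width 0.023747004110409635Traceback (most recent call last):
  File "<stdin>", line 16, in <module>
IndexError: list index out of range
```

View pics/d.png

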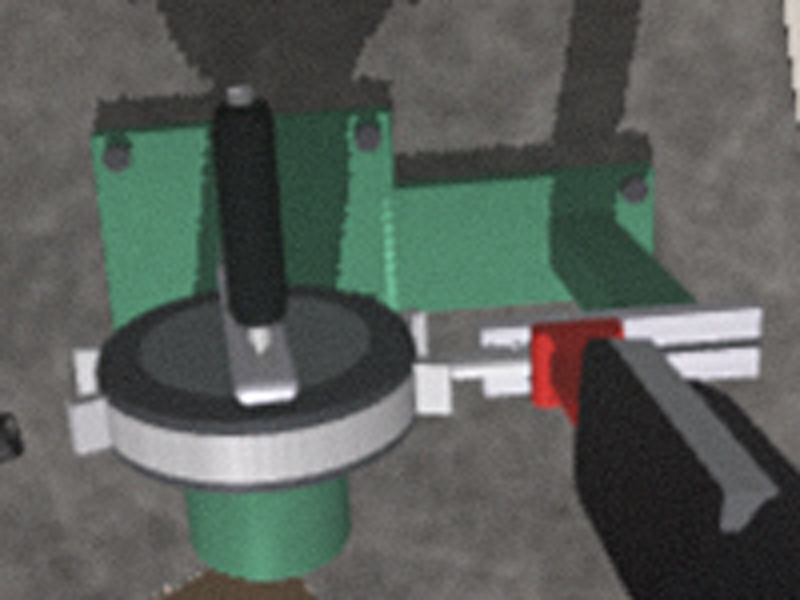

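The crop shows the base plate's front corners at full-resolution (223.8,183.8) and (297.5,177.5). The crank tilts slightly, and the red lock is partly behind a finger. I'll use the plate corners for the stand pose.

Run:
```python
from look import *
w,pw=load("w1");t,pt=load("t1");s,ps=load("s1")
A=atz(w,223.75,183.5,.012);B=atz(w,297.3,177.6,.012);print(A,B,np.linalg.norm(A-B))
C=atz(w,363,193,.012);print("foot corner",C)
d=(B-A)[:2];yaw=np.arctan2(-d[0],d[1]);print("yaw",np.degrees(yaw))
ex=np.array([np.cos(yaw),np.sin(yaw)]);ey=np.array([-ex[1],ex[0]])
o=(A+B)[:2]/2+.075*ex;print("origin",o)
for a in (-.15,0,.15):
    p=np.r_[o-.094*ex-ey*.05*np.sin(a),.14+.05*np.cos(a)];print(a,"crank",p,proj(w,p),proj(s,p),pw["crank_mid"],ps["crank_mid"])
C=(C[:2]-o);print("foot st",C@ex,C@ey)
# lock: from wrist: red left end, front-top edge; top cam red centroid, side
for n,p in(("side red mean",atz(s,223.6,164.9,.17)),("wrist left-top edge z.194?",atz(w,333,231,.155)),("wrist right edge",atz(w,355,230.5,.155)),("side top edge mid",atz(s,223,156.5,.194)),("top",atz(t,202,145,.19))):
    q=p[:2]-o;print(n,p,"stand",q@ex,q@ey)
```

```text
[0.47584517 0.05544597 0.012     ] [0.49967212 0.19870592 0.012     ] 0.14522788382690996
foot corner [0.56245467 0.31896868 0.012     ]
yaw -9.442974038724858
origin [0.56174235 0.114771  ]
-0.15 crank [0.47024199 0.13756385 0.18943855] [265.81212556 197.44375303] [246.70310387 174.89975169] [261.64961636828644, 202.28644501278774] [248.96753246753246, 175.05844155844156]
0 crank [0.46901611 0.1301932  0.19      ] [260.31908303 197.99907642] [249.27823708 175.11483363] [261.64961636828644, 202.28644501278774] [248.96753246753246, 175.05844155844156]
0.15 crank [0.46779022 0.12282254 0.18943855] [254.82464617 198.31005229] [251.87989959 175.72085304] [261.64961636828644, 202.28644501278774] [248.96753246753246, 175.05844155844156]
foot st -0.032799204939425536 0.20154754209309228
side red mean [0.56606775 0.23371171 0.17      ] stand -0.01524732690409716 0.11803863978920123
wrist left-top edge z.194? [0.55797387 0.22284099 0.155     ] stand -0.02144800836795808 0.10598729233930711
wrist right edge [0.56538208 0.25560039 0.155     ] stand -0.01951488701658349 0.1395182223785308
side top edge mid [0.57100303 0.2355992  0.194     ] stand -0.010688588364564561 0.12071025790731009
top [0.57993971 0.23369439 0.19      ] stand -0.0015604987059577107 0.12029746550092818
```

Run:
```python
import cv2
a=cv2.imread("pics/s1.png")[145:235,195:305];cv2.imwrite("pics/e.png",cv2.resize(a,(733,600),interpolation=2))
```

```text
(no output)
```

View pics/e.png

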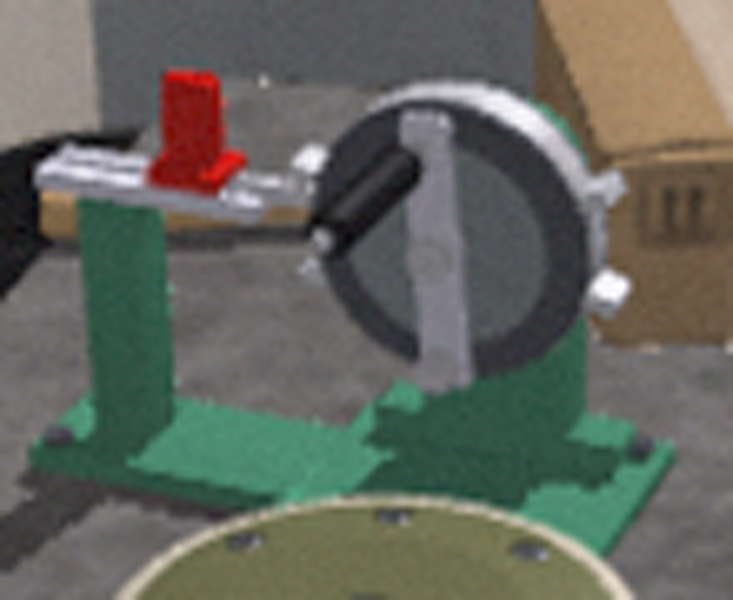

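Emit:
{"api": "send_rows", "payload": {
  "series": [-1.9, 1.92, 2.1, 0, 0, -0.6, 0.6, -3.8, 3.84, 4.2, 0, 0, -1.2, 0.6, -5.7, 5.76, 6.3, 0, 0, -1.8, 0.6, -7.6, 7.7, 8.5, 0, 0, -2.4, 0.6, -9.5, 9.6, 10.7, 0, 0, -3, 0.6, -11.4, 11.5, 12.9, 0, 0, -3.6, 0.6, -13.3, 13.45, 15, 0, 0, -4, 0.6, -13.3, 13.45, 15, 0, 0, -4, 0.6]
}}

```text
clock: 4.18
tcp_pos: [0.5848, 0.2364, 0.2618]
orientation: [-0.004, 0.091, 0.996, -0.001]
wrist_force: [-1.3, -0.1, -1.2]
finger_gap: 0.0512
```

Run:
```python
from look import *
s=get_state();print(s["tcp_pos"],s["orientation"],s["finger_gap"],s["wrist_force"])
L=["crank_mid","lock_mid","flywheel"]
i,im,o=look("wrist",L,"w2")
j,im2,o2=look("top",L,"t2")
h=cv2.cvtColor(im,cv2.COLOR_BGR2HSV);m=((h[...,0]<8)|(h[...,0]>172))&(h[...,1]>150)&(h[...,2]>60)
if "lock_mid" in o:
    u,v=map(int,o["lock_mid"]);ys,xs=np.nonzero(m[v-60:v+60,u-60:u+60]);print(xs.min()+u-60,xs.max()+u-60,ys.min()+v-60,ys.max()+v-60)
cv2.imwrite("pics/f.png",np.hstack([im,cv2.resize(im2[120:220,175:250],(288,384))]))
```

```text
[0.58481142 0.23635181 0.26175648] [-0.0036897   0.09106212  0.9958377  -0.00115934] 0.05119639766791269 [-1.3470981  -0.0805029  -1.22128289]
wrist crank_mid 0.79 [ 60.  16.  48. 116.] [82.4 74.7] [82.8 74.7] [125.4  34.9] 80.0
wrist lock_mid 0.93 [204. 163.  76.  38.] [251.6 180.9] [241.  181.5] [39. 76.] 90.0
wrist flywheel 0.64 [ 24.   5. 184. 213.] [107.2 149.5] [126.7 123.6] [176.9 206.9] 11.3
top flywheel 0.9 [219. 148.  48.  47.] [241.8 160.7] [246.3 164.4] [50.3 45.3] 70.7
241 279 163 202
```

View pics/f.png

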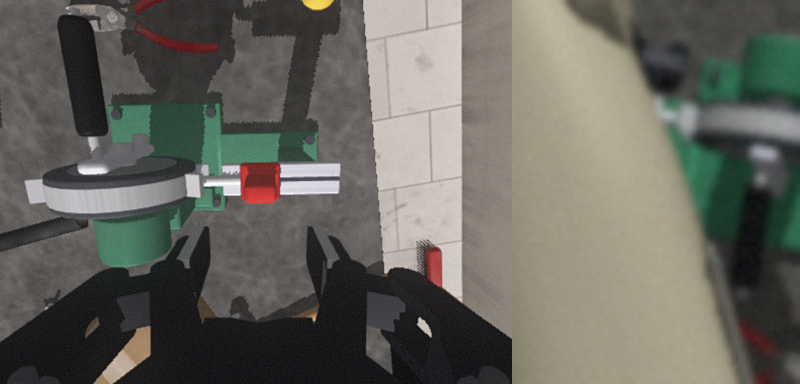

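The lock shows as red at u 241-279, v 163-202, and its rail is level in the image, so the tool yaw matches the stand. Nothing is near the fingers.

Run:
```python
from look import *
w,pw=load("w2")
im=cv2.imread("pics/w2.png");h=cv2.cvtColor(im,cv2.COLOR_BGR2HSV);m=((h[...,0]<8)|(h[...,0]>172))&(h[...,1]>150)&(h[...,2]>60)
for v in range(162,204,3):
    x=np.nonzero(m[v,225:300])[0]+225; print(v,x.min() if len(x) else 0,x.max() if len(x) else 0, int(h[v,255:266,2].mean()))
for u in(241,260,279):
  for v in (181,191,202): print(u,v,atz(w,u,v,.194).round(4))
print("rail ends",atz(w,228,165,.144),atz(w,340,163,.144))
print("w/ s", tri([ray(w,260,191),ray(load("s1")[0],223.8,155.9)]))
print("crank",tri([ray(w,*pw["crank_mid"]),ray(load("w1")[0],*load("w1")[1]["crank_mid"]),ray(load("s1")[0],*load("s1")[1]["crank_mid"])]))
```

```text
162 0 0 92
165 241 278 109
168 241 279 113
171 241 279 111
174 241 278 105
177 241 279 99
180 241 279 102
183 241 279 104
186 241 278 130
189 241 278 187
192 242 278 194
195 241 279 204
198 242 278 212
201 246 274 232
241 181 [0.5677 0.2255 0.194 ]
241 191 [0.5753 0.224  0.194 ]
241 202 [0.5839 0.2223 0.194 ]
260 181 [0.5702 0.2396 0.194 ]
260 191 [0.5779 0.2382 0.194 ]
260 202 [0.5865 0.2366 0.194 ]
279 181 [0.5728 0.2536 0.194 ]
279 191 [0.5805 0.2523 0.194 ]
279 202 [0.5891 0.2509 0.194 ]
rail ends [0.56173271 0.21147667 0.144     ] [0.5784411  0.31252713 0.144     ]
w/ s [0.5788189  0.23702382 0.1923684 ]
crank [0.47419671 0.1311453  0.18885946]
```

Emit:
{"api": "send_rows", "payload": {
  "series": [0.4, 0.3, 2.5, 0, 0, -1, 0.6, 0.4, 0.3, 5, 0, 0, -1, 0.6, 0.4, 0.3, 7.5, 0, 0, -1, 0.6, 0.4, 0.3, 9.5, 0, 0, -1, 0.6, 0.4, 0.3, 10.6, 0, 0, -1, 0.6, 0.4, 0.3, 10.6, 0, 0, -1, 0.6, 0.4, 0.3, 10.6, 0, 0, -1, 0.2, 0.4, 0.3, 10.6, 0, 0, -1, 0.2, 0.4, 0.3, 10.6, 0, 0, -1, 0.2, 0.4, 0.3, 10.6, 0, 0, -1, 0.2],
  "newtons": 40
}}

```text
clock: 5.42
tcp_pos: [0.581, 0.2388, 0.1654]
orientation: [0.002, 0.083, 0.997, 0.0]
wrist_force: [-1.4, -1.2, 6.3]
finger_gap: 0.0252
```

Emit:
{"api": "send_rows", "payload": {
  "series": [0, 0, 0, 0, 0, 0, 0.5, 0, 0, 0.3, 0, 0, 0, 0.5, 0, 0, 0.8, 0, 0, 0, 0.5, 0, 0, 0.8, 0, 0, 0, 0.5, 0, 0, 0.8, 0, 0, 0, 0.1, 0, 0, 0.8, 0, 0, 0, 0.1, 0, 0, 0.8, 0, 0, 0, 0.1, 0, 0, 0.8, 0, 0, 0, 0.1],
  "newtons": 50
}}

```text
clock: 6.08
tcp_pos: [0.5796, 0.2386, 0.1548]
orientation: [-0.001, 0.083, 0.997, -0.0]
wrist_force: [-0.1, 0.8, -3.8]
finger_gap: 0.0248
```

Emit:
{"api": "send_rows", "payload": {
  "series": [0, 0.5, 0, 0, 0, 0, 0.1, 0, 1, 0, 0, 0, 0, 0.1, 0, 1.5, 0, 0, 0, 0, 0.1, 0, 2, 0, 0, 0, 0, 0.1, 0, 2.4, 0, 0, 0, 0, 0.1, 0, 2.8, 0, 0, 0, 0, 0.1, 0, 2.8, 0, 0, 0, 0, 0.1]
}}

```text
clock: 6.67
tcp_pos: [0.5844, 0.2674, 0.1548]
orientation: [-0.0, 0.082, 0.997, 0.0]
wrist_force: [-1.0, 0.0, -5.0]
finger_gap: 0.0257
```

Emit:
{"api": "send_rows", "payload": {
  "series": [0, 0.2, 0, 0, 0, 0, 0.1, 0, 0.4, 0, 0, 0, 0, 0.1, 0, 0.6, 0, 0, 0, 0, 0.1, 0, 0.6, 0, 0, 0, 0, 0.1]
}}

```text
clock: 7.0
tcp_pos: [0.5852, 0.2724, 0.1548]
orientation: [-0.001, 0.083, 0.997, -0.0]
wrist_force: [-2.6, -1.0, -6.3]
finger_gap: 0.0255
```

Emit:
{"api": "send_rows", "payload": {
  "series": [0, 0.2, 0, 0, 0, 0, 0.1, 0, 0.4, 0, 0, 0, 0, 0.1, 0, 0.4, 0, 0, 0, 0, 0.1]
}}

```text
clock: 7.25
tcp_pos: [0.5853, 0.273, 0.1548]
orientation: [-0.001, 0.084, 0.996, -0.003]
wrist_force: [-4.4, -11.3, -4.9]
finger_gap: 0.0251
```

Emit:
{"api": "send_rows", "payload": {
  "series": [0, -0.2, 0, 0, 0, 0, 0.5, 0, -0.2, 0, 0, 0, 0, 0.5, 0, -0.2, 0, 0, 0, 0, 0.5, 0, -0.2, -3, 0, 0, 0, 0.5, 0, -0.2, -7, 0, 0, 0, 0.5, 0, -0.2, -11, 0, 0, 0, 0.5, 0, -0.2, -14, 0, 0, 0, 0.5]
}}

```text
clock: 7.83
tcp_pos: [0.5869, 0.275, 0.3001]
orientation: [0.003, 0.083, 0.997, 0.001]
wrist_force: [1.0, -0.4, 0.5]
finger_gap: 0.0428
```

Emit:
{"api": "send_rows", "payload": {
  "series": [1.8, -3.1, 0, 0, 0, 0, 0.6, 3.6, -6.3, 0, 0, 0, 0, 0.6, 5.4, -9.5, 0, 0, 0, 0, 0.6, 7.2, -12.7, 0, 0, 0, 0, 0.6, 9, -15.9, 0, 0, 0, 0, 0.6, 9, -15.9, 0, 0, 0, 0, 0.6, 9, -15.9, 0, 0, 0, 0, 0.6]
}}

```text
clock: 8.42
tcp_pos: [0.4708, 0.1315, 0.2971]
orientation: [0.002, 0.084, 0.996, 0.001]
wrist_force: [-0.2, 1.0, -0.3]
finger_gap: 0.0511
```

Run:
```python
from look import *
s=get_state();print(s["tcp_pos"],s["orientation"],s["finger_gap"],s["wrist_force"],s["joint_pos"])
L=["crank_mid","lock_mid","flywheel"]
i,im,o=look("wrist",L,"w3")
j,im2,o2=look("side",L,"s3")
print(tri([ray(i,*o["crank_mid"]),ray(j,*(o2.get("crank_mid") or load("s1")[1]["crank_mid"]))]))
cv2.imwrite("pics/g.png",np.hstack([im,cv2.resize(im2[140:280,180:280],(274,384))]))
```

```text
[0.47079249 0.13152572 0.29705832] [2.05783059e-03 8.39554726e-02 9.96467176e-01 6.41531242e-04] 0.051103608816385815 [-0.21010444  0.95147953 -0.3051283 ] [ 1.07730400e-01  1.29913586e-01 -2.82115772e-02  1.40838639e+00
  4.75044892e-04  2.75840637e-01]
wrist crank_mid 0.87 [247. 150.  27.  82.] [258.9 191.2] [258.8 191.5] [85.2 23.9] 88.9
wrist lock_mid 0.94 [347. 241.  85.  39.] [396.7 255.6] [392.9 252. ] [87.8 34.4] 14.7
wrist flywheel 0.86 [204. 142. 104. 154.] [257.1 242. ] [257.5 219. ] [152. 103.] 90.0
side crank_mid 0.18 [238. 160.  51.  43.] [263.5 179.3] [263.8 179.3] [49.5 41.7] 45.0
side lock_mid 0.71 [204. 153.  18.  21.] [213.1 163.9] [214. 163.] [18. 14.] 90.0
side flywheel 0.76 [238. 157.  49.  46.] [263.5 179.3] [264. 179.] [49.5 42.4] 45.0
[0.48743656 0.11377129 0.16803147]
```

View pics/g.png

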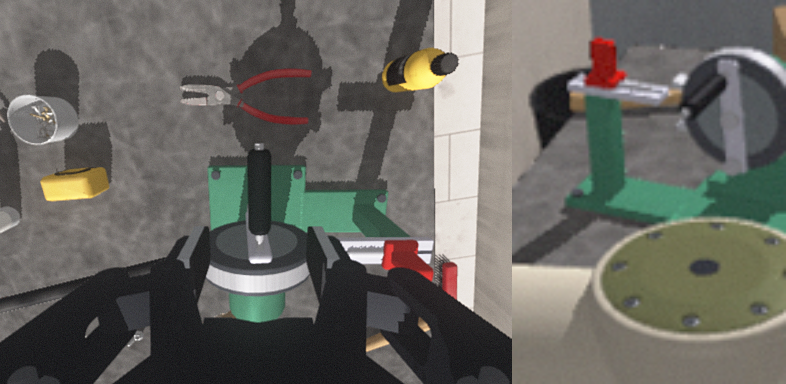

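The lock is at its outer position (side crop and wrist agree). The crank at (259,191) is centred between the fingers. Plate front corners are at (208,167) and (305,167).

Run:
```python
from look import *
T=["w1","w2","w3"]
print(tri([ray(load(t)[0],*load(t)[1]["crank_mid"]) for t in T]+[ray(load("s1")[0],*load("s1")[1]["crank_mid"])]))
w=load("w3")[0]
A=atz(w,208.5,167,.012);B=atz(w,305,167,.012);d=(B-A)[:2];yaw=np.arctan2(-d[0],d[1]);print(A,B,np.linalg.norm(d),np.degrees(yaw))
ex=np.array([np.cos(yaw),np.sin(yaw)]);print("o",(A+B)[:2]/2+.075*ex)
for v in (152,232): print(atz(w,259,v,.19))
s=get_state()
for y in(0,):print(proj(w,[.4708,.1315,.19]))
```

```text
[0.4747327  0.13109482 0.18891507]
[0.47574016 0.05448475 0.012     ] [0.50014465 0.19800493 0.012     ] 0.1455802948765334 -9.65039670747118
o [0.56188108 0.11367214]
[0.44087073 0.13682452 0.19      ]
[0.5149461  0.12431913 0.19      ]
[258.70066643 185.88939213]
```

Emit:
{"api": "send_rows", "payload": {
  "series": [0, 0, 3, 0, 0, 0, 0.6, 0, 0, 6, 0, 0, 0, 0.6, 0, 0, 9, 0, 0, 0, 0.6, 0, 0, 12, 0, 0, 0, 0.6, 0, 0, 13.4, 0, 0, 0, 0.6, 0, 0, 13.4, 0, 0, 0, 0.6, 0, 0, 13.4, 0, 0, 0, 0.1, 0, 0, 13.4, 0, 0, 0, 0.1, 0, 0, 13.4, 0, 0, 0, 0.1, 0, 0, 13.4, 0, 0, 0, 0.1],
  "newtons": 40
}}

```text
clock: 9.65
tcp_pos: [0.4722, 0.1325, 0.1628]
orientation: [0.002, 0.083, 0.997, 0.0]
wrist_force: [-0.0, 0.3, 0.2]
finger_gap: 0.0197
```

Run:
```python
from look import *
s=get_state();print({k:np.round(v,4) for k,v in s.items()})
```

```text
{'clock': np.float64(9.65), 'joint_pos': array([ 1.0960e-01,  1.8140e-01, -2.9840e-01,  1.0879e+00,  3.0000e-04,
        2.7540e-01]), 'qvel': array([-0.001 , -0.0013, -0.0056, -0.0065,  0.0017,  0.0002]), 'tau': array([ -0.5912, -38.5583,  27.7259,   0.2958,  -0.3289,   0.0697]), 'tcp_pos': array([0.4722, 0.1325, 0.1628]), 'orientation': array([1.500e-03, 8.280e-02, 9.966e-01, 5.000e-04]), 'wrist_force': array([-0.0063,  0.2962,  0.2401]), 'ft_torque': array([ 0.2015, -0.0972,  0.0734]), 'finger_gap': np.float64(0.0197)}
```

Run:
```python
import numpy as np
a0=-4
f=lambda a:np.round([-5*np.sin(np.radians(a)),-5*np.cos(np.radians(a))],2)
for k in range(16):
    a=a0+22.5*k
    print(k,a+22.5,", ".join("0, %.2f, %.2f, 0, 0, 0, 0.1"%tuple(f(a+4.5*j)-f(a)) for j in range(1,6)))
```

```text
0 18.5 0, -0.39, -0.01, 0, 0, 0, 0.1, 0, -0.79, 0.01, 0, 0, 0, 0.1, 0, -1.18, 0.06, 0, 0, 0, 0.1, 0, -1.56, 0.14, 0, 0, 0, 0.1, 0, -1.94, 0.25, 0, 0, 0, 0.1
1 41.0 0, -0.36, 0.14, 0, 0, 0, 0.1, 0, -0.72, 0.30, 0, 0, 0, 0.1, 0, -1.06, 0.50, 0, 0, 0, 0.1, 0, -1.38, 0.72, 0, 0, 0, 0.1, 0, -1.69, 0.97, 0, 0, 0, 0.1
2 63.5 0, -0.29, 0.27, 0, 0, 0, 0.1, 0, -0.55, 0.56, 0, 0, 0, 0.1, 0, -0.79, 0.87, 0, 0, 0, 0.1, 0, -1.01, 1.19, 0, 0, 0, 0.1, 0, -1.19, 1.54, 0, 0, 0, 0.1
3 86.0 0, -0.17, 0.36, 0, 0, 0, 0.1, 0, -0.30, 0.73, 0, 0, 0, 0.1, 0, -0.40, 1.11, 0, 0, 0, 0.1, 0, -0.48, 1.49, 0, 0, 0, 0.1, 0, -0.52, 1.88, 0, 0, 0, 0.1
4 108.5 0, -0.01, 0.39, 0, 0, 0, 0.1, 0, 0.01, 0.79, 0, 0, 0, 0.1, 0, 0.06, 1.18, 0, 0, 0, 0.1, 0, 0.14, 1.56, 0, 0, 0, 0.1, 0, 0.25, 1.94, 0, 0, 0, 0.1
5 131.0 0, 0.14, 0.36, 0, 0, 0, 0.1, 0, 0.30, 0.72, 0, 0, 0, 0.1, 0, 0.50, 1.06, 0, 0, 0, 0.1, 0, 0.72, 1.38, 0, 0, 0, 0.1, 0, 0.97, 1.69, 0, 0, 0, 0.1
6 153.5 0, 0.27, 0.29, 0, 0, 0, 0.1, 0, 0.56, 0.55, 0, 0, 0, 0.1, 0, 0.87, 0.79, 0, 0, 0, 0.1, 0, 1.19, 1.01, 0, 0, 0, 0.1, 0, 1.54, 1.19, 0, 0, 0, 0.1
7 176.0 0, 0.36, 0
[... 713 characters left out ...]
-1.49, 0, 0, 0, 0.1, 0, 0.52, -1.88, 0, 0, 0, 0.1
12 288.5 0, 0.01, -0.39, 0, 0, 0, 0.1, 0, -0.01, -0.79, 0, 0, 0, 0.1, 0, -0.06, -1.18, 0, 0, 0, 0.1, 0, -0.14, -1.56, 0, 0, 0, 0.1, 0, -0.25, -1.94, 0, 0, 0, 0.1
13 311.0 0, -0.14, -0.36, 0, 0, 0, 0.1, 0, -0.30, -0.72, 0, 0, 0, 0.1, 0, -0.50, -1.06, 0, 0, 0, 0.1, 0, -0.72, -1.38, 0, 0, 0, 0.1, 0, -0.97, -1.69, 0, 0, 0, 0.1
14 333.5 0, -0.27, -0.29, 0, 0, 0, 0.1, 0, -0.56, -0.55, 0, 0, 0, 0.1, 0, -0.87, -0.79, 0, 0, 0, 0.1, 0, -1.19, -1.01, 0, 0, 0, 0.1, 0, -1.54, -1.19, 0, 0, 0, 0.1
15 356.0 0, -0.36, -0.17, 0, 0, 0, 0.1, 0, -0.73, -0.30, 0, 0, 0, 0.1, 0, -1.11, -0.40, 0, 0, 0, 0.1, 0, -1.49, -0.48, 0, 0, 0, 0.1, 0, -1.88, -0.52, 0, 0, 0, 0.1
```

Emit:
{"api": "send_rows", "payload": {
  "series": [0, -0.39, -0.01, 0, 0, 0, 0.1, 0, -0.79, 0.01, 0, 0, 0, 0.1, 0, -1.18, 0.06, 0, 0, 0, 0.1, 0, -1.56, 0.14, 0, 0, 0, 0.1, 0, -1.94, 0.25, 0, 0, 0, 0.1]
}}

```text
clock: 10.07
tcp_pos: [0.4692, 0.1142, 0.1605]
orientation: [0.002, 0.082, 0.997, 0.002]
wrist_force: [1.0, 4.5, 2.4]
finger_gap: 0.0196
```

Emit:
{"api": "send_rows", "payload": {
  "series": [0, -0.36, 0.14, 0, 0, 0, 0.1, 0, -0.72, 0.3, 0, 0, 0, 0.1, 0, -1.06, 0.5, 0, 0, 0, 0.1, 0, -1.38, 0.72, 0, 0, 0, 0.1, 0, -1.69, 0.97, 0, 0, 0, 0.1]
}}

```text
clock: 10.48
tcp_pos: [0.4661, 0.0958, 0.1496]
orientation: [0.001, 0.083, 0.997, -0.0]
wrist_force: [3.8, 2.1, 3.1]
finger_gap: 0.0201
```

Emit:
{"api": "send_rows", "payload": {
  "series": [0, -0.29, 0.27, 0, 0, 0, 0.1, 0, -0.55, 0.56, 0, 0, 0, 0.1, 0, -0.79, 0.87, 0, 0, 0, 0.1, 0, -1.01, 1.19, 0, 0, 0, 0.1, 0, -1.19, 1.54, 0, 0, 0, 0.1]
}}

```text
clock: 10.9
tcp_pos: [0.4642, 0.0842, 0.1335]
orientation: [0.001, 0.083, 0.997, 0.0]
wrist_force: [5.4, 1.3, 0.8]
finger_gap: 0.0197
```

Emit:
{"api": "send_rows", "payload": {
  "series": [0, -0.17, 0.36, 0, 0, 0, 0.1, 0, -0.3, 0.73, 0, 0, 0, 0.1, 0, -0.4, 1.11, 0, 0, 0, 0.1, 0, -0.48, 1.49, 0, 0, 0, 0.1, 0, -0.52, 1.88, 0, 0, 0, 0.1]
}}

```text
clock: 11.32
tcp_pos: [0.4635, 0.0797, 0.1147]
orientation: [0.001, 0.083, 0.997, 0.001]
wrist_force: [6.4, 5.1, -0.0]
finger_gap: 0.02
```

Emit:
{"api": "send_rows", "payload": {
  "series": [0, -0.01, 0.39, 0, 0, 0, 0.1, 0, 0.01, 0.79, 0, 0, 0, 0.1, 0, 0.06, 1.18, 0, 0, 0, 0.1, 0, 0.14, 1.56, 0, 0, 0, 0.1, 0, 0.25, 1.94, 0, 0, 0, 0.1]
}}

```text
clock: 11.73
tcp_pos: [0.464, 0.0827, 0.0956]
orientation: [0.001, 0.083, 0.997, 0.001]
wrist_force: [6.2, 7.4, 2.2]
finger_gap: 0.0197
```

Emit:
{"api": "send_rows", "payload": {
  "series": [0, 0.14, 0.36, 0, 0, 0, 0.1, 0, 0.3, 0.72, 0, 0, 0, 0.1, 0, 0.5, 1.06, 0, 0, 0, 0.1, 0, 0.72, 1.38, 0, 0, 0, 0.1, 0, 0.97, 1.69, 0, 0, 0, 0.1]
}}

```text
clock: 12.15
tcp_pos: [0.4656, 0.0923, 0.0791]
orientation: [0.001, 0.083, 0.997, 0.001]
wrist_force: [4.3, 5.1, 7.8]
finger_gap: 0.02
```

Emit:
{"api": "send_rows", "payload": {
  "series": [0, 0.27, 0.29, 0, 0, 0, 0.1, 0, 0.56, 0.55, 0, 0, 0, 0.1, 0, 0.87, 0.79, 0, 0, 0, 0.1, 0, 1.19, 1.01, 0, 0, 0, 0.1, 0, 1.54, 1.19, 0, 0, 0, 0.1]
}}

```text
clock: 12.57
tcp_pos: [0.468, 0.107, 0.0677]
orientation: [0.001, 0.083, 0.997, 0.0]
wrist_force: [2.7, 2.9, 10.8]
finger_gap: 0.02
```

Emit:
{"api": "send_rows", "payload": {
  "series": [0, 0.36, 0.17, 0, 0, 0, 0.1, 0, 0.73, 0.3, 0, 0, 0, 0.1, 0, 1.11, 0.4, 0, 0, 0, 0.1, 0, 1.49, 0.48, 0, 0, 0, 0.1, 0, 1.88, 0.52, 0, 0, 0, 0.1]
}}

```text
clock: 12.98
tcp_pos: [0.4708, 0.1242, 0.0626]
orientation: [0.001, 0.083, 0.997, -0.001]
wrist_force: [1.2, -2.5, 11.0]
finger_gap: 0.02
```

Emit:
{"api": "send_rows", "payload": {
  "series": [0, 0.39, 0.01, 0, 0, 0, 0.1, 0, 0.79, -0.01, 0, 0, 0, 0.1, 0, 1.18, -0.06, 0, 0, 0, 0.1, 0, 1.56, -0.14, 0, 0, 0, 0.1, 0, 1.94, -0.25, 0, 0, 0, 0.1]
}}

```text
clock: 13.4
tcp_pos: [0.4736, 0.1418, 0.0643]
orientation: [0.001, 0.084, 0.996, -0.003]
wrist_force: [3.3, -7.9, 3.9]
finger_gap: 0.0197
```

Emit:
{"api": "send_rows", "payload": {
  "series": [0, 0.36, -0.14, 0, 0, 0, 0.1, 0, 0.72, -0.3, 0, 0, 0, 0.1, 0, 1.06, -0.5, 0, 0, 0, 0.1, 0, 1.38, -0.72, 0, 0, 0, 0.1, 0, 1.69, -0.97, 0, 0, 0, 0.1]
}}

```text
clock: 13.82
tcp_pos: [0.4762, 0.1582, 0.0727]
orientation: [0.0, 0.084, 0.996, -0.003]
wrist_force: [7.5, -7.2, -5.5]
finger_gap: 0.0199
```

Emit:
{"api": "send_rows", "payload": {
  "series": [0, 0.29, -0.27, 0, 0, 0, 0.1, 0, 0.55, -0.56, 0, 0, 0, 0.1, 0, 0.79, -0.87, 0, 0, 0, 0.1, 0, 1.01, -1.19, 0, 0, 0, 0.1, 0, 1.19, -1.54, 0, 0, 0, 0.1]
}}

```text
clock: 14.23
tcp_pos: [0.4783, 0.1711, 0.0873]
orientation: [0.0, 0.084, 0.996, -0.002]
wrist_force: [9.1, -1.0, -12.3]
finger_gap: 0.0198
```

Emit:
{"api": "send_rows", "payload": {
  "series": [0, 0.17, -0.36, 0, 0, 0, 0.1, 0, 0.3, -0.73, 0, 0, 0, 0.1, 0, 0.4, -1.11, 0, 0, 0, 0.1, 0, 0.48, -1.49, 0, 0, 0, 0.1, 0, 0.52, -1.88, 0, 0, 0, 0.1]
}}

```text
clock: 14.65
tcp_pos: [0.4793, 0.1778, 0.106]
orientation: [-0.0, 0.083, 0.997, -0.0]
wrist_force: [9.7, 4.1, -12.9]
finger_gap: 0.0198
```

Emit:
{"api": "send_rows", "payload": {
  "series": [0, 0.01, -0.39, 0, 0, 0, 0.1, 0, -0.01, -0.79, 0, 0, 0, 0.1, 0, -0.06, -1.18, 0, 0, 0, 0.1, 0, -0.14, -1.56, 0, 0, 0, 0.1, 0, -0.25, -1.94, 0, 0, 0, 0.1]
}}

```text
clock: 15.07
tcp_pos: [0.4792, 0.1767, 0.1258]
orientation: [0.0, 0.083, 0.997, 0.002]
wrist_force: [8.4, 9.4, -8.8]
finger_gap: 0.0203
```

Emit:
{"api": "send_rows", "payload": {
  "series": [0, -0.14, -0.36, 0, 0, 0, 0.1, 0, -0.3, -0.72, 0, 0, 0, 0.1, 0, -0.5, -1.06, 0, 0, 0, 0.1, 0, -0.72, -1.38, 0, 0, 0, 0.1, 0, -0.97, -1.69, 0, 0, 0, 0.1]
}}

```text
clock: 15.48
tcp_pos: [0.4778, 0.168, 0.1435]
orientation: [0.001, 0.082, 0.997, 0.003]
wrist_force: [7.8, 12.6, -4.2]
finger_gap: 0.0197
```

Emit:
{"api": "send_rows", "payload": {
  "series": [0, -0.27, -0.29, 0, 0, 0, 0.1, 0, -0.56, -0.55, 0, 0, 0, 0.1, 0, -0.87, -0.79, 0, 0, 0, 0.1, 0, -1.19, -1.01, 0, 0, 0, 0.1, 0, -1.54, -1.19, 0, 0, 0, 0.1]
}}

```text
clock: 15.9
tcp_pos: [0.4754, 0.153, 0.1563]
orientation: [0.001, 0.082, 0.997, 0.003]
wrist_force: [4.8, 12.8, 2.9]
finger_gap: 0.0201
```

Emit:
{"api": "send_rows", "payload": {
  "series": [0, -0.36, -0.17, 0, 0, 0, 0.1, 0, -0.73, -0.3, 0, 0, 0, 0.1, 0, -1.11, -0.4, 0, 0, 0, 0.1, 0, -1.49, -0.48, 0, 0, 0, 0.1, 0, -1.88, -0.52, 0, 0, 0, 0.1]
}}

```text
clock: 16.32
tcp_pos: [0.4723, 0.1337, 0.1623]
orientation: [0.002, 0.082, 0.997, 0.002]
wrist_force: [3.6, 9.0, 7.7]
finger_gap: 0.0194
```

Emit:
{"api": "send_rows", "payload": {
  "series": [0, -0.39, -0.01, 0, 0, 0, 0.1, 0, -0.79, 0.01, 0, 0, 0, 0.1, 0, -1.18, 0.06, 0, 0, 0, 0.1, 0, -1.56, 0.14, 0, 0, 0, 0.1, 0, -1.94, 0.25, 0, 0, 0, 0.1]
}}

```text
clock: 16.73
tcp_pos: [0.469, 0.1131, 0.1598]
orientation: [0.002, 0.083, 0.997, 0.0]
wrist_force: [2.7, 2.2, 7.0]
finger_gap: 0.0196
```

Emit:
{"api": "send_rows", "payload": {
  "series": [0, -0.36, 0.14, 0, 0, 0, 0.1, 0, -0.72, 0.3, 0, 0, 0, 0.1, 0, -1.06, 0.5, 0, 0, 0, 0.1, 0, -1.38, 0.72, 0, 0, 0, 0.1, 0, -1.69, 0.97, 0, 0, 0, 0.1]
}}

```text
clock: 17.15
tcp_pos: [0.4661, 0.0956, 0.1494]
orientation: [0.001, 0.083, 0.997, -0.0]
wrist_force: [4.8, 0.7, 3.1]
finger_gap: 0.0198
```

```bash
cat > fit.py <<'E'
import numpy as np
from scipy.optimize import least_squares
D=np.array([[.4692,.1142,.1605,1,4.5,2.4],[.4661,.0958,.1496,3.8,2.1,3.1],[.4642,.0842,.1335,5.4,1.3,.8],[.4635,.0797,.1147,6.4,5.1,0],[.464,.0827,.0956,6.2,7.4,2.2],[.4656,.0923,.0791,4.3,5.1,7.8],[.468,.107,.0677,2.7,2.9,10.8],[.4708,.1242,.0626,1.2,-2.5,11],[.4736,.1418,.0643,3.3,-7.9,3.9],[.4762,.1582,.0727,7.5,-7.2,-5.5],[.4783,.1711,.0873,9.1,-1,-12.3],[.4793,.1778,.106,9.7,4.1,-12.9],[.4792,.1767,.1258,8.4,9.4,-8.8],[.4778,.168,.1435,7.8,12.6,-4.2],[.4754,.153,.1563,4.8,12.8,2.9],[.4723,.1337,.1623,3.6,9,7.7],[.469,.1131,.1598,2.7,2.2,7],[.4661,.0956,.1494,4.8,.7,3.1]])
yaw=np.radians(-9.6);ex=np.array([np.cos(yaw),np.sin(yaw)]);ey=np.array([-ex[1],ex[0]])
def an(D,c=None):
    Y=D[:,:2]@ey;Z=D[:,2]
    r=least_squares(lambda p:np.hypot(Y-p[0],Z-p[1])-p[2],[Y.mean(),.112,.05]).x
    c=r[:2] if c is None else c
    a=np.arctan2(-(Y-c[0]),Z-c[1]); Fy=D[:,3:5]@ey;Fz=D[:,5]
    T=.05*(Fy*np.cos(a)+Fz*np.sin(a)); rad=-Fy*np.sin(a)+Fz*np.cos(a)
    return r,a,T,rad
if __name__=="__main__":
    r,a,T,rad=an(D);print("circle",r)
    for sel in (slice(None),slice(2,18)):
        M=np.c_[np.ones(len(a)),-np.sin(a),-np.cos(a)][sel];s,res,*_=np.linalg.lstsq(M,T[sel],rcond=None)
        ph=np.arctan2(s[2],s[1]);print("fric",s[0],"amp",np.hypot(*s[1:]),"phi deg",np.degrees(ph),"target crank angle",(180-np.degrees(ph))%360)
    for q in zip(np.degrees(a)%360,T,M@s if len(M)==len(T) else s[0]-s[1]*np.sin(a)-s[2]*np.cos(a),rad):print(np.round(q,3))
    M=np.c_[np.ones(len(a)),np.sin(a),np.cos(a)];print("radial",np.linalg.lstsq(M,rad,rcond=None)[0])
E
python3 fit.py
```

```text
circle [0.20576927 0.11262546 0.04997189]
fric 0.29916336057696324 amp 0.2988029967935412 phi deg -15.272512840945058 target crank angle 195.27251284094507
fric 0.29870363354756974 amp 0.3009551111618968 phi deg -15.189412600334343 target crank angle 195.18941260033435
[17.31   0.255  0.288  0.921]
[42.245  0.204  0.162  0.477]
[65.276  0.082  0.068 -1.648]
[ 8.7619e+01  1.3000e-02  1.2000e-02 -6.0910e+00]
[ 1.09973e+02 -3.90000e-02 -1.00000e-03 -8.58100e+00]
[ 1.32092e+02  9.70000e-02  3.00000e-02 -9.49200e+00]
[ 1.53683e+02  9.10000e-02  9.90000e-02 -1.11480e+01]
[ 1.74526e+02  1.65000e-01  1.93000e-01 -1.07340e+01]
[195.086   0.299   0.298  -5.65 ]
[216.581   0.399   0.408   0.931]
[239.328   0.515   0.508   6.732]
[262.372   0.602   0.576   7.322]
[285.236   0.565   0.6     7.982]
[307.97    0.588   0.576   8.235]
[330.839   0.515   0.509   9.072]
[354.454   0.434   0.405   8.58 ]
[18.777  0.237  0.28   5.784]
[42.567  0.16   0.16   1.275]
radial [ 0.15863859 -7.30705782  6.9302331 ]
```

Run:
```python
import numpy as np
f=lambda a:np.round([-5*np.sin(np.radians(a)),-5*np.cos(np.radians(a))],2)
for k in range(12):
    a=41-30*k
    print((a-30)%360,", ".join("0, %.2f, %.2f, 0, 0, 0, 0.1"%tuple(f(a-5*j)-f(a)) for j in range(1,7)))
```

```text
11 0, 0.34, -0.28, 0, 0, 0, 0.1, 0, 0.70, -0.52, 0, 0, 0, 0.1, 0, 1.09, -0.72, 0, 0, 0, 0.1, 0, 1.49, -0.90, 0, 0, 0, 0.1, 0, 1.90, -1.04, 0, 0, 0, 0.1, 0, 2.33, -1.14, 0, 0, 0, 0.1
341 0, 0.43, -0.06, 0, 0, 0, 0.1, 0, 0.86, -0.09, 0, 0, 0, 0.1, 0, 1.30, -0.08, 0, 0, 0, 0.1, 0, 1.73, -0.03, 0, 0, 0, 0.1, 0, 2.16, 0.06, 0, 0, 0, 0.1, 0, 2.58, 0.18, 0, 0, 0, 0.1
311 0, 0.40, 0.16, 0, 0, 0, 0.1, 0, 0.79, 0.36, 0, 0, 0, 0.1, 0, 1.17, 0.58, 0, 0, 0, 0.1, 0, 1.52, 0.84, 0, 0, 0, 0.1, 0, 1.84, 1.13, 0, 0, 0, 0.1, 0, 2.14, 1.45, 0, 0, 0, 0.1
281 0, 0.28, 0.34, 0, 0, 0, 0.1, 0, 0.52, 0.70, 0, 0, 0, 0.1, 0, 0.72, 1.09, 0, 0, 0, 0.1, 0, 0.90, 1.49, 0, 0, 0, 0.1, 0, 1.04, 1.90, 0, 0, 0, 0.1, 0, 1.14, 2.33, 0, 0, 0, 0.1
251 0, 0.06, 0.43, 0, 0, 0, 0.1, 0, 0.09, 0.86, 0, 0, 0, 0.1, 0, 0.08, 1.30, 0, 0, 0, 0.1, 0, 0.03, 1.73, 0, 0, 0, 0.1, 0, -0.06, 2.16, 0, 0, 0, 0.1, 0, -0.18, 2.58, 0, 0, 0, 0.1
221 0, -0.16, 0.40, 0, 0, 0, 0.1, 0, -0.36, 0.79, 0, 0, 0, 0.1, 0, -0.58, 1.17, 0, 0, 0, 0.1, 0, -0.84, 1.52, 0, 0, 0, 0.1, 0, -1.13, 1.84, 0, 0, 0, 0.1, 0, -1.45, 2.14, 0, 0, 0, 0.1
191 0, -0.34, 0.28, 0
[... 392 characters left out ...]
-0.36, 0, 0, 0, 0.1, 0, -1.17, -0.58, 0, 0, 0, 0.1, 0, -1.52, -0.84, 0, 0, 0, 0.1, 0, -1.84, -1.13, 0, 0, 0, 0.1, 0, -2.14, -1.45, 0, 0, 0, 0.1
101 0, -0.28, -0.34, 0, 0, 0, 0.1, 0, -0.52, -0.70, 0, 0, 0, 0.1, 0, -0.72, -1.09, 0, 0, 0, 0.1, 0, -0.90, -1.49, 0, 0, 0, 0.1, 0, -1.04, -1.90, 0, 0, 0, 0.1, 0, -1.14, -2.33, 0, 0, 0, 0.1
71 0, -0.06, -0.43, 0, 0, 0, 0.1, 0, -0.09, -0.86, 0, 0, 0, 0.1, 0, -0.08, -1.30, 0, 0, 0, 0.1, 0, -0.03, -1.73, 0, 0, 0, 0.1, 0, 0.06, -2.16, 0, 0, 0, 0.1, 0, 0.18, -2.58, 0, 0, 0, 0.1
41 0, 0.16, -0.40, 0, 0, 0, 0.1, 0, 0.36, -0.79, 0, 0, 0, 0.1, 0, 0.58, -1.17, 0, 0, 0, 0.1, 0, 0.84, -1.52, 0, 0, 0, 0.1, 0, 1.13, -1.84, 0, 0, 0, 0.1, 0, 1.45, -2.14, 0, 0, 0, 0.1
```

Emit:
{"api": "send_rows", "payload": {
  "series": [0, 0.08, -0.08, 0, 0, 0, 0.1, 0, 0.15, -0.15, 0, 0, 0, 0.1]
}}

```text
clock: 17.32
tcp_pos: [0.4659, 0.0955, 0.1495]
orientation: [0.001, 0.084, 0.996, -0.002]
wrist_force: [8.6, -7.3, -7.2]
finger_gap: 0.0198
```

Emit:
{"api": "send_rows", "payload": {
  "series": [0, 0.34, -0.28, 0, 0, 0, 0.1, 0, 0.7, -0.52, 0, 0, 0, 0.1, 0, 1.09, -0.72, 0, 0, 0, 0.1, 0, 1.49, -0.9, 0, 0, 0, 0.1, 0, 1.9, -1.04, 0, 0, 0, 0.1, 0, 2.33, -1.14, 0, 0, 0, 0.1]
}}

```text
clock: 17.82
tcp_pos: [0.4697, 0.1181, 0.1615]
orientation: [0.0, 0.084, 0.996, -0.003]
wrist_force: [4.9, -8.2, 2.9]
finger_gap: 0.0198
```

Emit:
{"api": "send_rows", "payload": {
  "series": [0, 0.43, -0.06, 0, 0, 0, 0.1, 0, 0.86, -0.09, 0, 0, 0, 0.1, 0, 1.3, -0.08, 0, 0, 0, 0.1, 0, 1.73, -0.03, 0, 0, 0, 0.1, 0, 2.16, 0.06, 0, 0, 0, 0.1, 0, 2.58, 0.18, 0, 0, 0, 0.1]
}}

```text
clock: 18.32
tcp_pos: [0.4741, 0.1449, 0.1602]
orientation: [0.001, 0.084, 0.996, -0.001]
wrist_force: [4.6, -2.6, 4.1]
finger_gap: 0.02
```

Emit:
{"api": "send_rows", "payload": {
  "series": [0, 0.4, 0.16, 0, 0, 0, 0.1, 0, 0.79, 0.36, 0, 0, 0, 0.1, 0, 1.17, 0.58, 0, 0, 0, 0.1, 0, 1.52, 0.84, 0, 0, 0, 0.1, 0, 1.84, 1.13, 0, 0, 0, 0.1, 0, 2.14, 1.45, 0, 0, 0, 0.1]
}}

```text
clock: 18.82
tcp_pos: [0.4777, 0.1668, 0.1453]
orientation: [0.001, 0.083, 0.997, -0.001]
wrist_force: [6.6, -0.9, 2.2]
finger_gap: 0.0198
```

Emit:
{"api": "send_rows", "payload": {
  "series": [0, 0.28, 0.34, 0, 0, 0, 0.1, 0, 0.52, 0.7, 0, 0, 0, 0.1, 0, 0.72, 1.09, 0, 0, 0, 0.1, 0, 0.9, 1.49, 0, 0, 0, 0.1, 0, 1.04, 1.9, 0, 0, 0, 0.1, 0, 1.14, 2.33, 0, 0, 0, 0.1]
}}

```text
clock: 19.32
tcp_pos: [0.4795, 0.1778, 0.1217]
orientation: [0.001, 0.083, 0.997, -0.001]
wrist_force: [5.5, -1.1, 0.9]
finger_gap: 0.0202
```

Emit:
{"api": "send_rows", "payload": {
  "series": [0, 0.06, 0.43, 0, 0, 0, 0.1, 0, 0.09, 0.86, 0, 0, 0, 0.1, 0, 0.08, 1.3, 0, 0, 0, 0.1, 0, 0.03, 1.73, 0, 0, 0, 0.1, 0, -0.06, 2.16, 0, 0, 0, 0.1, 0, -0.18, 2.58, 0, 0, 0, 0.1]
}}

```text
clock: 19.82
tcp_pos: [0.4791, 0.1758, 0.096]
orientation: [0.001, 0.083, 0.997, -0.001]
wrist_force: [5.1, -2.2, 3.0]
finger_gap: 0.0199
```

Emit:
{"api": "send_rows", "payload": {
  "series": [0, -0.16, 0.4, 0, 0, 0, 0.1, 0, -0.36, 0.79, 0, 0, 0, 0.1, 0, -0.58, 1.17, 0, 0, 0, 0.1, 0, -0.84, 1.52, 0, 0, 0, 0.1, 0, -1.13, 1.84, 0, 0, 0, 0.1, 0, -1.45, 2.14, 0, 0, 0, 0.1]
}}

```text
clock: 20.32
tcp_pos: [0.4769, 0.1618, 0.0751]
orientation: [0.001, 0.083, 0.997, -0.0]
wrist_force: [5.0, 0.0, 5.6]
finger_gap: 0.0193
```

Emit:
{"api": "send_rows", "payload": {
  "series": [0, -0.34, 0.28, 0, 0, 0, 0.1, 0, -0.7, 0.52, 0, 0, 0, 0.1, 0, -1.09, 0.72, 0, 0, 0, 0.1, 0, -1.49, 0.9, 0, 0, 0, 0.1, 0, -1.9, 1.04, 0, 0, 0, 0.1, 0, -2.33, 1.14, 0, 0, 0, 0.1]
}}

```text
clock: 20.82
tcp_pos: [0.4733, 0.1401, 0.064]
orientation: [0.001, 0.083, 0.997, 0.001]
wrist_force: [5.7, 5.3, 3.4]
finger_gap: 0.02
```

Emit:
{"api": "send_rows", "payload": {
  "series": [0, -0.43, 0.06, 0, 0, 0, 0.1, 0, -0.86, 0.09, 0, 0, 0, 0.1, 0, -1.3, 0.08, 0, 0, 0, 0.1, 0, -1.73, 0.03, 0, 0, 0, 0.1, 0, -2.16, -0.06, 0, 0, 0, 0.1, 0, -2.58, -0.18, 0, 0, 0, 0.1]
}}

```text
clock: 21.32
tcp_pos: [0.4692, 0.1153, 0.0652]
orientation: [0.001, 0.082, 0.997, 0.002]
wrist_force: [8.6, 6.2, -5.0]
finger_gap: 0.02
```

Emit:
{"api": "send_rows", "payload": {
  "series": [0, -0.4, -0.16, 0, 0, 0, 0.1, 0, -0.79, -0.36, 0, 0, 0, 0.1, 0, -1.17, -0.58, 0, 0, 0, 0.1, 0, -1.52, -0.84, 0, 0, 0, 0.1, 0, -1.84, -1.13, 0, 0, 0, 0.1, 0, -2.14, -1.45, 0, 0, 0, 0.1]
}}

```text
clock: 21.82
tcp_pos: [0.4656, 0.0934, 0.079]
orientation: [0.001, 0.083, 0.997, 0.001]
wrist_force: [11.2, 3.1, -9.3]
finger_gap: 0.0203
```

Emit:
{"api": "send_rows", "payload": {
  "series": [0, -0.28, -0.34, 0, 0, 0, 0.1, 0, -0.52, -0.7, 0, 0, 0, 0.1, 0, -0.72, -1.09, 0, 0, 0, 0.1, 0, -0.9, -1.49, 0, 0, 0, 0.1, 0, -1.04, -1.9, 0, 0, 0, 0.1, 0, -1.14, -2.33, 0, 0, 0, 0.1]
}}

```text
clock: 22.32
tcp_pos: [0.4636, 0.0813, 0.102]
orientation: [0.001, 0.083, 0.997, -0.0]
wrist_force: [11.1, 0.3, -10.8]
finger_gap: 0.0197
```

Emit:
{"api": "send_rows", "payload": {
  "series": [0, -0.06, -0.43, 0, 0, 0, 0.1, 0, -0.09, -0.86, 0, 0, 0, 0.1, 0, -0.08, -1.3, 0, 0, 0, 0.1, 0, -0.03, -1.73, 0, 0, 0, 0.1, 0, 0.06, -2.16, 0, 0, 0, 0.1, 0, 0.18, -2.58, 0, 0, 0, 0.1]
}}

```text
clock: 22.82
tcp_pos: [0.4637, 0.0821, 0.1277]
orientation: [0.0, 0.084, 0.996, -0.001]
wrist_force: [11.1, -5.8, -9.6]
finger_gap: 0.0198
```

Emit:
{"api": "send_rows", "payload": {
  "series": [0, 0.16, -0.4, 0, 0, 0, 0.1, 0, 0.36, -0.79, 0, 0, 0, 0.1, 0, 0.58, -1.17, 0, 0, 0, 0.1, 0, 0.84, -1.52, 0, 0, 0, 0.1, 0, 1.13, -1.84, 0, 0, 0, 0.1, 0, 1.45, -2.14, 0, 0, 0, 0.1]
}}

```text
clock: 23.32
tcp_pos: [0.4659, 0.0955, 0.1494]
orientation: [0.0, 0.084, 0.996, -0.003]
wrist_force: [9.7, -9.0, -4.7]
finger_gap: 0.0203
```

```bash
cat > fit2.py <<'E'
from fit import *
B=np.array([[.4697,.1181,.1615,4.9,-8.2,2.9],[.4741,.1449,.1602,4.6,-2.6,4.1],[.4777,.1668,.1453,6.6,-.9,2.2],[.4795,.1778,.1217,5.5,-1.1,.9],[.4791,.1758,.096,5.1,-2.2,3],[.4769,.1618,.0751,5,0,5.6],[.4733,.1401,.064,5.7,5.3,3.4],[.4692,.1153,.0652,8.6,6.2,-5],[.4656,.0934,.079,11.2,3.1,-9.3],[.4636,.0813,.102,11.1,.3,-10.8],[.4637,.0821,.1277,11.1,-5.8,-9.6],[.4659,.0955,.1494,9.7,-9,-4.7]])
r,a2,T2,rad2=an(B);print("circle",r)
M=np.c_[np.ones(12),-np.sin(a2),-np.cos(a2)];s=np.linalg.lstsq(M,T2,rcond=None)[0]
print("back: fric",s[0],"amp",np.hypot(*s[1:]),"phi",np.degrees(np.arctan2(s[2],s[1])))
for q in zip(np.degrees(a2)%360,T2,M@s,rad2):print(np.round(q,3))
print("radial",np.linalg.lstsq(np.c_[np.ones(12),np.sin(a2),np.cos(a2)],rad2,rcond=None)[0])
_,a1,T1,rad1=an(D)
M=np.block([[np.ones((len(a1),1)),np.zeros((len(a1),1)),-np.sin(a1)[:,None],-np.cos(a1)[:,None]],[np.zeros((12,1)),np.ones((12,1)),-np.sin(a2)[:,None],-np.cos(a2)[:,None]]])
s=np.linalg.lstsq(M,np.r_[T1,T2],rcond=None)[0];print("joint",s[:2],np.hypot(*s[2:]),np.degrees(np.arctan2(s[3],s[2])))
a=np.r_[a1,a2];rad=np.r_[rad1,rad2];M2=np.c_[M,.05*rad];s=np.linalg.lstsq(M2,np.r_[T1,T2],rcond=None)[0];print("with angle-offset term",s,np.hypot(*s[2:4]),np.degrees(np.arctan2(s[3],s[2])))
M2=np.c_[M,.05*np.abs(rad)*np.r_[np.ones(len(a1)),-np.ones(12)]];s=np.linalg.lstsq(M2,np.r_[T1,T2],rcond=None)[0];print("with load friction",s,np.hypot(*s[2:4]),np.degrees(np.arctan2(s[3],s[2])))
E
python3 fit2.py
```

```text
circle [0.20617795 0.11290244 0.04995416]
back: fric -0.3075705318543751 amp 0.24611409429829975 phi -16.165179752272877
[13.202 -0.321 -0.295  4.483]
[ 3.41574e+02 -1.50000e-01 -1.68000e-01  3.32200e+00]
[ 3.10486e+02 -7.70000e-02 -8.30000e-02  1.59100e+00]
[ 2.80159e+02 -4.60000e-02 -6.30000e-02 -6.00000e-03]
[ 2.50243e+02 -1.19000e-01 -1.08000e-01 -2.25500e+00]
[ 2.21023e+02 -2.15000e-01 -2.04000e-01 -3.67800e+00]
[192.556  -0.338  -0.323  -1.976]
[163.374  -0.433  -0.441   2.631]
[132.935  -0.508  -0.527   2.73 ]
[102.618  -0.55   -0.553   0.264]
[72.832 -0.516 -0.513  0.862]
[43.237 -0.425 -0.42   1.547]
radial [0.81805268 1.41294474 1.83407069]
joint [ 0.29822681 -0.30753282] 0.2765615465336536 -15.510889285458243
with angle-offset term [ 0.29779526 -0.31155747  0.24946974 -0.05119509  0.09457788] 0.2546685889452441 -11.596981456038629
with load friction [ 0.29143026 -0.3052207   0.26596698 -0.0751015   0.02175025] 0.27636691029296934 -15.76816817683675
```

Run:
```python
import numpy as np
f=lambda a:np.round([-5*np.sin(np.radians(a)),-5*np.cos(np.radians(a))],2)
for a in (41,93,145):
    print(", ".join("0, %.2f, %.2f, 0, 0, 0, 0.1"%tuple(f(a+5.2*j)-f(a)) for j in range(1,11)))
```

```text
0, -0.33, 0.31, 0, 0, 0, 0.1, 0, -0.63, 0.65, 0, 0, 0, 0.1, 0, -0.89, 1.02, 0, 0, 0, 0.1, 0, -1.13, 1.41, 0, 0, 0, 0.1, 0, -1.32, 1.82, 0, 0, 0, 0.1, 0, -1.48, 2.24, 0, 0, 0, 0.1, 0, -1.60, 2.68, 0, 0, 0, 0.1, 0, -1.68, 3.13, 0, 0, 0, 0.1, 0, -1.72, 3.58, 0, 0, 0, 0.1, 0, -1.71, 4.03, 0, 0, 0, 0.1
0, 0.04, 0.45, 0, 0, 0, 0.1, 0, 0.13, 0.90, 0, 0, 0, 0.1, 0, 0.25, 1.33, 0, 0, 0, 0.1, 0, 0.42, 1.76, 0, 0, 0, 0.1, 0, 0.62, 2.16, 0, 0, 0, 0.1, 0, 0.85, 2.55, 0, 0, 0, 0.1, 0, 1.13, 2.91, 0, 0, 0, 0.1, 0, 1.43, 3.25, 0, 0, 0, 0.1, 0, 1.76, 3.56, 0, 0, 0, 0.1, 0, 2.12, 3.84, 0, 0, 0, 0.1
0, 0.39, 0.24, 0, 0, 0, 0.1, 0, 0.79, 0.45, 0, 0, 0, 0.1, 0, 1.21, 0.62, 0, 0, 0, 0.1, 0, 1.64, 0.75, 0, 0, 0, 0.1, 0, 2.09, 0.84, 0, 0, 0, 0.1, 0, 2.54, 0.89, 0, 0, 0, 0.1, 0, 2.99, 0.90, 0, 0, 0, 0.1, 0, 3.44, 0.87, 0, 0, 0, 0.1, 0, 3.89, 0.79, 0, 0, 0, 0.1, 0, 4.33, 0.68, 0, 0, 0, 0.1
```

Emit:
{"api": "send_rows", "payload": {
  "series": [0, -0.33, 0.31, 0, 0, 0, 0.1, 0, -0.63, 0.65, 0, 0, 0, 0.1, 0, -0.89, 1.02, 0, 0, 0, 0.1, 0, -1.13, 1.41, 0, 0, 0, 0.1, 0, -1.32, 1.82, 0, 0, 0, 0.1, 0, -1.48, 2.24, 0, 0, 0, 0.1, 0, -1.6, 2.68, 0, 0, 0, 0.1, 0, -1.68, 3.13, 0, 0, 0, 0.1, 0, -1.72, 3.58, 0, 0, 0, 0.1, 0, -1.71, 4.03, 0, 0, 0, 0.1]
}}

```text
clock: 24.15
tcp_pos: [0.4635, 0.0801, 0.11]
orientation: [0.001, 0.083, 0.997, -0.001]
wrist_force: [7.8, -1.5, 1.1]
finger_gap: 0.0202
```

Emit:
{"api": "send_rows", "payload": {
  "series": [0, 0.04, 0.45, 0, 0, 0, 0.1, 0, 0.13, 0.9, 0, 0, 0, 0.1, 0, 0.25, 1.33, 0, 0, 0, 0.1, 0, 0.42, 1.76, 0, 0, 0, 0.1, 0, 0.62, 2.16, 0, 0, 0, 0.1, 0, 0.85, 2.55, 0, 0, 0, 0.1, 0, 1.13, 2.91, 0, 0, 0, 0.1, 0, 1.43, 3.25, 0, 0, 0, 0.1, 0, 1.76, 3.56, 0, 0, 0, 0.1, 0, 2.12, 3.84, 0, 0, 0, 0.1]
}}

```text
clock: 24.98
tcp_pos: [0.467, 0.1013, 0.0717]
orientation: [0.001, 0.083, 0.997, -0.001]
wrist_force: [6.0, -1.8, 2.2]
finger_gap: 0.0198
```

Emit:
{"api": "send_rows", "payload": {
  "series": [0, 0.39, 0.24, 0, 0, 0, 0.1, 0, 0.79, 0.45, 0, 0, 0, 0.1, 0, 1.21, 0.62, 0, 0, 0, 0.1, 0, 1.64, 0.75, 0, 0, 0, 0.1, 0, 2.09, 0.84, 0, 0, 0, 0.1, 0, 2.54, 0.89, 0, 0, 0, 0.1, 0, 2.99, 0.9, 0, 0, 0, 0.1, 0, 3.44, 0.87, 0, 0, 0, 0.1, 0, 3.89, 0.79, 0, 0, 0, 0.1, 0, 4.33, 0.68, 0, 0, 0, 0.1]
}}

```text
clock: 25.82
tcp_pos: [0.4737, 0.1425, 0.0647]
orientation: [0.001, 0.084, 0.996, -0.002]
wrist_force: [6.6, -7.3, -0.0]
finger_gap: 0.0198
```

Emit:
{"api": "send_rows", "payload": {
  "series": [0, 0, 0, 0, 0, 0, 0.1, 0, 0, 0, 0, 0, 0, 0.1, 0, 0, 0, 0, 0, 0, 0.1, 0, 0, 0, 0, 0, 0, 0.1, 0, 0, 0, 0, 0, 0, 0.1, 0, 0, 0, 0, 0, 0, 0.1]
}}

```text
clock: 26.32
tcp_pos: [0.4738, 0.1434, 0.0649]
orientation: [0.001, 0.083, 0.997, -0.001]
wrist_force: [6.2, -2.7, 1.4]
finger_gap: 0.02
```

Run:
```python
from look import *
import fit
s=get_state();p=s["tcp_pos"];Y=p[:2]@fit.ey
print(p,s["wrist_force"],s["finger_gap"],np.abs(s["qvel"]).max(),"angle",np.degrees(np.arctan2(-(Y-.206),p[2]-.1128))%360)
i,im,o=look("wrist",["lock_mid","crank_mid","pliers"],"w4")
j,im2,o2=look("side",["lock_mid","flywheel","crank_mid"],"s4")
b=cv2.resize(im2[140:240,190:300],(422,384),interpolation=2)
cv2.imwrite("pics/z.png",cv2.resize(np.hstack([im,b]),None,fx=.85,fy=.85))
```

```text
[0.47383944 0.14338294 0.06494519] [ 6.2046478  -2.65043477  1.41305551] 0.019954855281041788 0.0018875592997550591 angle 196.74336791117884
wrist crank_mid 0.89 [235. 187.  49. 131.] [257.1 253.4] [256.5 254. ] [134.  49.] 90.0
wrist pliers 0.66 [ 66.  16. 293. 127.] [211.4  72.8] [210.   69.2] [291.1 125.2] 4.1
side lock_mid 0.45 [206. 155.  25.  22.] [214.7 165.2] [218.4 163.9] [22.2 17.1] 3.8
side flywheel 0.74 [241. 159.  46.  56.] [269.1 181.6] [265.6 191.4] [35. 63.] 22.4
side crank_mid 0.63 [239. 202.   7.  10.] [244.1 209.3] [243.5 209. ] [10.  7.] 90.0
```

View pics/z.png

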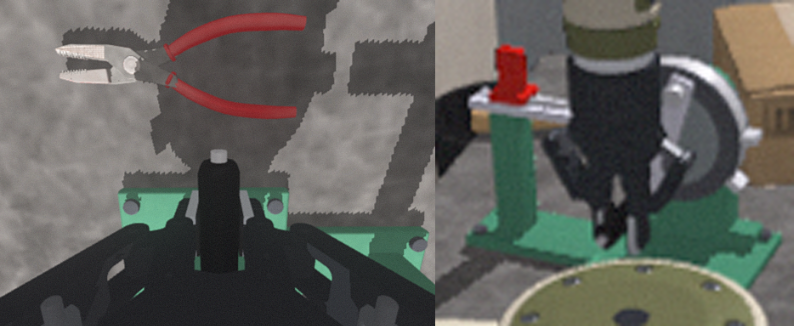

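The final picture shows the hand holding the grip near the bottom of its circle, the lock at its outer end and the pliers undisturbed. All readings agree, so I'm handing in.

```bash
python3 -c "
from workcell import *
print(hand_in())"
```

```text
the job is handed in; nothing more can be done
None
```

The lock is off and the flywheel's heavy side should now be straight down. The job was handed in at about 26.5 s, with the hand still holding the crank grip and the wheel at rest.

- **Lock:** I slid it about 35 mm, until the push-back force rose to 11 N at the end stop. The side camera later showed it still there.
- **Finding the heavy side:** I wound 405° clockwise (seen from the robot) and then 360° back. The fits put the weight 15.3° behind the crank on the forward turn and 16.2° on the backward turn. Fitted friction was 0.30 and 0.31 N m, matching the given value.
- **Final position:** The crank stands at about 197°, against a target of 192–196° depending on the fit. That leaves the heavy side an estimated 1–5° off straight down. While moving in, the torque near the end equalled the friction alone, as it should with the weight at the bottom.
- **Surroundings:** The final pictures show the pliers undisturbed. I did not check the bottle, tape measure or tin again at the end.

**Disagreements:**
- The forward turn fitted a weight pull of 0.30 N m, above the given range, probably because the hand's circle was about 1 mm off centre. After I corrected that, the backward turn gave 0.25 N m.
- A fit that allowed for a hand-angle error put the weight 11.6° behind the crank instead of 15–16°.

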